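# Hold a spring clip open over the edge of an instruction board

### The arm

A 6-joint arm with a two-finger parallel gripper is mounted at the origin on the work surface. World frame = base frame: x ahead of the robot, y to its left, z up, the work surface at z = 0. Lengths are in m, angles in rad, forces in N, time in s.
With the tool pointing down it reaches from about 0.35 to 0.975 m from the base axis. Payload 17.4 kg.
Tool frame: the origin (TCP) lies between the finger pads; the fingertips stand 11 mm ahead of it and the grasp point (between the pads) lies 8 mm behind it (nose_length is the distance from the TCP to the fingertips, in m); z points along the fingers, y is the line along which they close (so a half turn about z gives the same grasp; the last joint's range is limited). The gripper opens to 85 mm and grips with 20 to 120 N. Pads are 22 mm wide; open, the fingers measure 114 mm over their backs; the gripper's body (76 mm by 85 mm) begins 54 mm behind the grasp point. The pads swing forward as they close: fully open they stand 13 mm farther back than shut.
Start: joints at [1.261, 0.116, 1.442, -0, 1.584, -0.038], TCP at [0.181, 0.65, 0.242] pointing down, gripper open.
Joint ranges: [-2.83, 2.83], [-0.83, 2.19], [0.07, 2.5], [-1.14, 4.28], [0.01, 3], [-2.97, 2.97]. Speed limits (rad/s): [1.89, 1.89, 2.22, 3.14, 3.14, 3.14].

### API

Orientations are given as [roll, pitch, yaw] about the fixed x, y, z axes, in that order (R = Rz(yaw) Ry(pitch) Rx(roll)).
In Python, from plant import * gives the robot as it stands.
- The arm moves only by the tool drive_tool, never from a script. Its argument "moves" is a list that holds one entry, the list of rows, each a list of 4 numbers: the shift along the tool's x, y, z in mm, then the turn about the tool's z in rad. A call has 1 to 5 rows; each row is the pose to reach, as a shift and turn from the pose commanded when the call began, along the tool's axes at that moment; what a row does not reach only later rows make up. A row lasts 1/12 s, in which the tool goes at most 41.7 mm and 7.16 degrees, less where a joint would pass 70% of its speed; a pose out of reach is approached as far as the arm can. A call with a gripper value outside its range is refused whole. "claw" is the finger opening in mm, from 0 to 85.4, set as the call begins (left out, the last holds). The fingers move at their own pace and stop on an object; "force" is the grip in N (left out, the last holds). Time passes only in rows, so rows that repeat a pose let the fingers close. It gives the time, the measured TCP pose, the force, the opening and the grip force at its end, in the units of the state.
- state(): the state, without advancing time (a new reading comes with each control period).
- get_image(name): name is "scene" or "top"; returns the picture (400x640x3 uint8, blue, green, red); there is no depth.
- calibration(name): a dict with "K" (3x3 intrinsics, pixels), "position" and "attitude" of the camera in the world. Camera axes: x right, y down, z forward; pixel columns grow to the right and rows downward; lengths in m; the calibration is good to about 2 mm. A picture is of the moment at which its call begins. calibration takes no time and is no camera call.
- job_done(): hands the job in; it is judged then, once.
The state is a dict: "clock": time; "joint_pos": joint angles; "joint_velocities": joint speeds; "joint_efforts": joint torques, N m; "tool_pos": TCP position; "tool_rot": TCP orientation; "wrist_force": force on the tool from outside, world axes, zero at the start; "moment": the same for the moment, N m; "gripper_width": opening from 0.0 (shut) to 1.0 (fully open); "grip_force": force on a finger pad.
Only numpy, scipy, OpenCV 4.12 (cv2) and the standard library are available. Lean on these libraries where they do the work, as an engineer would, in place of code of your own. Each camera call takes 0.05 s, during which the arm holds its last target. There are 200 camera calls.

### The job

Take the instruction board with the orange mark out of the black rack and stand it, bottom edge fully down and roughly central, in the slot of the aluminium stand. Then squeeze the blue spring clip by its tails, lift it off its parking fin and bring it down over the top edge of the board at the orange mark, so that the edge is well inside the wide-open jaws but neither jaw nor hinge touches it. Finish like that, still squeezing and holding the clip gaping around the edge (a colleague will slip in the new sheet), and leave the other board, the bottle, the parts tray and the screwdriver where they are.

Things in the scene. Friction and masses are not known exactly. Their poses are not given: they have to be found in the camera images.
- board: white rigid instruction board, 8 mm thick (its x), 140 mm long (its y), 110 mm high (its z), about 120 g, with an orange mark at one end of its top edge and a pale blue picture on both faces. Origin: centre of the bottom edge. It starts upright in one of the two slots of the rack (it may lean by up to 4 degrees) with its upper 65 mm free above the rack; take it from above across its thickness
- board_mark (a point): middle of the orange mark on the board's top edge: 35 mm along +y from the middle of the board, 110 mm above its bottom. The mark is 30 mm long along the edge and 28 mm high, on both faces and the top
- spare_board: the same board with a green mark instead of orange; stands in the other slot of the rack; origin and axes as for the board. To be left alone
- rack: fixed black rack, base 170 x 150 x 8 mm; two slots along its y, at x = -45 and +45 mm, each 11 mm wide and 140 mm long, slot floor at z = 8 mm, straight walls up to z = 40 mm, then lips that flare outward up to z = 52 mm. Origin: centre of its underside
- stand: fixed aluminium stand, base 100 x 160 x 8 mm, with one slot along its y at x = 0, 10 mm wide and 150 mm long with open ends, slot floor at z = 8 mm, straight walls up to z = 36 mm, then lips that flare outward to a mouth about 28 mm wide at z = 48 mm. Origin: centre of its underside. The board may stand in it either way round
- post: fixed dark base plate 110 x 110 x 10 mm with an upright aluminium fin 4 mm thick (x), 70 mm long (y), top at z = 60 mm, on which the clip is parked. Origin: centre of its underside
- clip: blue spring clip like a large peg, 30 mm wide (its y), 60 g. Origin: on the steel hinge pin (5 mm radius, along y); z points from jaws to tails. It starts upright on the post's fin, jaws down and biting the fin, pin resting on the fin's top; squeeze it open, then lift it over 40 mm to clear the fin
- clip_grip (a point): between the clip's two tails, 28 mm above the pin: squeeze here from above, across the clip's x. The tails rise to 45 mm above the pin; their tops are about 47 mm apart over the outside at the start; fully squeezed they stand parallel, 26 mm over the outside, at a stop. That takes about 7 N on each tail; a grip of 20 to 30 N holds it at the stop and does no harm
- clip_mouth (a point): middle of the clip's mouth, 42 mm below the pin, level with the jaw ends. Each jaw ends in a black rubber pad 10 mm high; fully squeezed, the inside gap between the jaw ends is about 24 mm
- jaw_a (a joint): opening angle of the clip's +x jaw: 0 shut, 0.26 rad fully squeezed (stop), spring-closed
- jaw_b (a joint): opening angle of the clip's -x jaw: 0 shut, 0.26 rad fully squeezed (stop), spring-closed
- bottle: yellow dispensing bottle with a red cap, 44 mm across, 110 mm high, origin centre of its underside. To be left alone
- parts_tray: black parts tray, 90 x 130 x 30 mm, origin centre of its underside. To be left alone
- driver: screwdriver with an orange handle lying on the bench near the robot, along its x, under 35 mm high. To be left alone
Mind the look-alikes: they are no part of the job. What is shaped like the board but purple is not meant. Of the things shaped like the clip, the blue one is meant.

How it is judged:
On the way, in this order (a step that is already met when the one before it is completed fails the run):
1. the board stands in the stand, let go (x of board in the frame of stand between -0.007 and 0.007 m and y of board in the frame of stand between -0.03 and 0.03 m and z of board in the frame of stand below 0.013 m and angle between board's own z axis and vertical below 0.16 rad and angle between the y axis of board and the y axis of stand, either way round below 0.12 rad and contact force between the fingers and board below 0.5 N and linear speed of board below 0.02 m/s), for 0.2 s.
2. the clip, squeezed open, is lifted off its fin (value of joint each of jaw_a, jaw_b above 0.19 rad and z of clip in the frame of post above 0.11 m and contact force between clip and the fingers above 2 N), for 0.1 s.
At the end, for the whole second after the job is handed in: Board in the slot: down within 5 mm, central within 30 mm, upright within 9 deg, not gripped. Clip held (over 2 N) and still, jaws past 0.19 rad, upright and in line within 14 deg, within 16 mm of the mark, edge 7 mm or more inside the jaws, 1 mm or more below the pin, touching under 0.5 N (x of board in the frame of stand between -0.007 and 0.007 m and y of board in the frame of stand between -0.03 and 0.03 m and z of board in the frame of stand below 0.013 m and angle between board's own z axis and vertical below 0.16 rad and angle between the y axis of board and the y axis of stand, either way round below 0.12 rad and contact force between each of the fingers, clip and board below 0.5 N and value of joint each of jaw_a, jaw_b above 0.19 rad and x of board_mark in the frame of clip between -0.009 and 0.009 m and y of board_mark in the frame of clip between -0.016 and 0.016 m and z of board_mark in the frame of clip between -0.035 and -0.006 m and angle between the y axis of clip and the y axis of board, either way round below 0.25 rad and angle between clip's own z axis and vertical below 0.25 rad and contact force between clip and stand below 0.5 N and contact force between clip and the fingers above 2 N and linear speed of clip below 0.03 m/s); the arm keeps its last pose, push and grip.
It fails at once if the spare board is disturbed (moved over 20 mm or tipped) (distance of spare_board from where it was at the start of the episode above 0.02 m or angle between spare_board's own z axis and vertical above 0.3 rad).
It fails at once if the bottle is disturbed (moved over 20 mm or tipped) (distance of bottle from where it was at the start of the episode above 0.02 m or angle between bottle's own z axis and vertical above 0.3 rad).
It fails at once if the parts tray is disturbed (moved over 20 mm or tipped) (distance of parts_tray from where it was at the start of the episode above 0.02 m or angle between parts_tray's own z axis and vertical above 0.3 rad).
It fails at once if the driver is disturbed (moved over 20 mm) (distance of driver from where it was at the start of the episode above 0.02 m).
It also fails if it takes over 58 s, if anything falls off the work surface, if the arm or the gripper's body presses on something with over 40 N, if the wrist force passes 120 N, or if a joint passes its speed limit or range.

## Working session

There is one attempt and no reset: what is moved stays moved. The work goes in short steps, Python scripts to look and compute and a tool call to move; the robot and the scene stay as the last step left them, time stands still between calls to the robot, and variables do not carry over. Pictures are saved under pics/ and viewed, at most 13 in all, crops included, and the job is handed in when it is done.

Besides the shell and the picture viewer there is one more tool, called after ">>>" as name(argument=value, ...), one argument or row to a line, values as JSON. drive_tool: Moves the arm, as the interface text tells. Its arguments: {"type":"object","properties":{"moves":{"type":"array","items":{"type":"array","items":{"type":"array","items":{"type":"number"}}}},"claw":{"type":"number"},"force":{"type":"number"}},"required":["moves"]}

```bash
mkdir -p pics
python3 - <<'E'
from plant import *
import cv2
for n in("scene","top"):
    cv2.imwrite(f"pics/{n}0.png",get_image(n)); c=calibration(n); print(n,c)
s=state();print(s)
E
```

```text
scene {'K': array([[412.32077562,   0.        , 319.8056644 ],
       [  0.        , 412.32077562, 201.68504285],
       [  0.        ,   0.        ,   1.        ]]), 'position': array([ 1.16774547, -0.56756713,  0.6680272 ]), 'attitude': array([-2.13995556, -0.01811765,  0.74991241])}
top {'K': array([[450.68757989,   0.        , 318.61358304],
       [  0.        , 450.68757989, 203.06566121],
       [  0.        ,   0.        ,   1.        ]]), 'position': array([0.43529023, 0.05477547, 1.53355878]), 'attitude': array([-3.0425421 ,  0.01170784, -1.5486251 ])}
{'clock': 0.1, 'joint_pos': array([ 1.26115679e+00,  1.16474588e-01,  1.44223215e+00,  2.47452542e-06,
        1.58400378e+00, -3.77763604e-02]), 'joint_velocities': array([-0.00027599, -0.00261523, -0.00479218,  0.00139886, -0.00027212,
        0.00069578]), 'joint_efforts': array([ 2.00822564e-03, -7.33660269e+01, -6.33790326e+01, -6.75257184e-05,
        5.24002142e-03,  2.81293120e-05]), 'tool_pos': array([0.18119669, 0.6500503 , 0.24159041]), 'tool_rot': array([-3.14047567e+00, -4.46916308e-05,  2.86972948e+00]), 'wrist_force': array([ 0.83564956, -0.16707031, -0.11657834]), 'moment': array([-0.01155614,  0.00659442,  0.03001817]), 'grip_force': 0.0, 'gripper_width': 1.0022402040304597}
```

View pics/scene0.png

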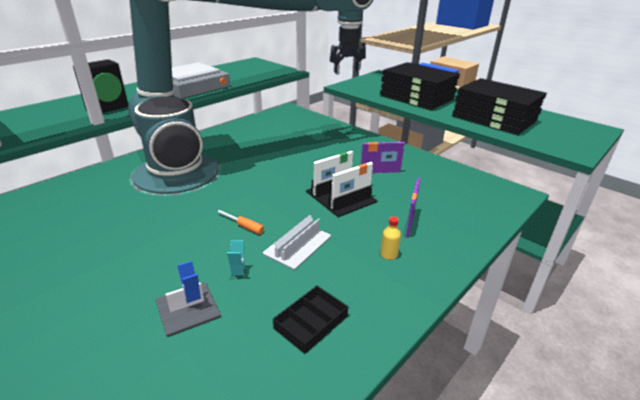

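View pics/top0.png

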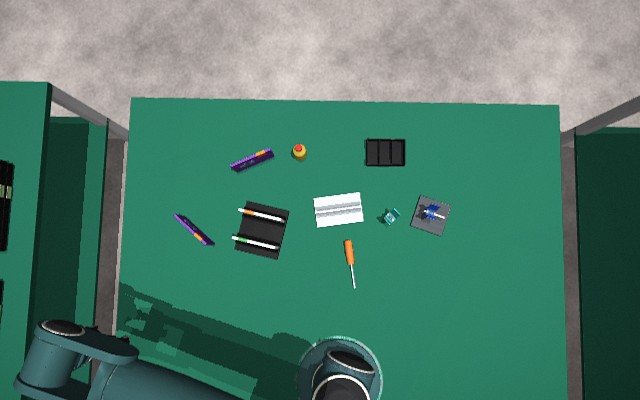

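The top view shows the rack at (262,230). The board with the orange mark is in its far slot at (262,213), with the mark at (248,211). The stand is at (338,210), and the blue clip is on its fin at (432,212).

Candidates:
- **Boards:** the white one at (262,213) has the orange mark. The white one at (255,242) is green-marked, so it is the spare. The purple ones at (252,160) and (194,230) are decoys.
- **Clips:** the blue one at (432,212) is meant. The teal one at (390,216) is a decoy.

I'll confirm these in one crop and measure.

```bash
cat > h.py <<'E'
from plant import *
import cv2, numpy as np
from scipy.spatial.transform import Rotation as Ro
C={n:calibration(n) for n in("scene","top")}
def ray(n,uv):
    c=C[n]; d=np.linalg.solve(c["K"],[uv[0],uv[1],1.]); return np.array(c["position"]),Ro.from_euler("xyz",c["attitude"]).as_matrix()@d
def onz(n,uv,z):
    p,d=ray(n,uv); return p+d*(z-p[2])/d[2]
def proj(n,P):
    c=C[n]; q=c["K"]@Ro.from_euler("xyz",c["attitude"]).as_matrix().T@(np.array(P)-c["position"]); return q[:2]/q[2]
def mask(im,lo,hi,box):
    m=cv2.inRange(cv2.cvtColor(im,cv2.COLOR_BGR2HSV),np.array(lo),np.array(hi)); k=np.zeros_like(m);x0,y0,x1,y1=box;k[y0:y1,x0:x1]=1; return m*k
def rect(m):
    cs,_=cv2.findContours(m,cv2.RETR_EXTERNAL,cv2.CHAIN_APPROX_NONE); return cv2.minAreaRect(np.vstack(cs))
def cen(m):
    v,u=np.nonzero(m); return np.array([u.mean(),v.mean()]),len(u)
E
python3 - <<'E'
from h import *
t=cv2.imread("pics/top0.png");s=cv2.imread("pics/scene0.png")
a=cv2.resize(t[190:265,225:297],None,fx=5,fy=5,interpolation=2)
b=cv2.resize(t[190:240,305:455],None,fx=5,fy=5,interpolation=2)
c=cv2.resize(s[145:215,300:410],(400,255),interpolation=2); d=cv2.resize(s[230:335,150:255],(350,350),interpolation=2)
o=np.zeros((600,800,3),np.uint8)
o[:250,:750]=b; o[250:600,:336]=a[:350]; o[250:600,350:700]=d
cv2.imwrite("pics/crop1.png",o)
for nm,lo,hi,box,z in(("orange",(5,90,90),(18,255,255),(230,200,295,225),.118),("white_b",(0,0,150),(179,70,255),(230,200,295,226),.118),("stand",(0,0,120),(179,70,255),(305,185,370,235),.008),("fin",(0,0,150),(179,60,255),(408,190,455,235),.06),("blue",(105,120,60),(125,255,255),(408,190,455,235),.09),("post",(0,0,40),(179,90,120),(405,190,455,240),.01),("rack",(0,0,0),(179,255,60),(225,195,297,265),.008)):
    m=mask(t,lo,hi,box); r=rect(m); bp=cv2.boxPoints(r); print(nm,cen(m),r, cv2.boundingRect(m)); print("  ",onz("top",cen(m)[0],z).round(4),[onz("top",p,z)[:2].round(4).tolist() for p in bp])
E
```

```text
Traceback (most recent call last):
ValueError: could not broadcast input array from shape (350,360,3) into shape (350,336,3)
```

```bash
cat > m1.py <<'E'
from h import *
t=cv2.imread("pics/top0.png");s=cv2.imread("pics/scene0.png")
o=np.zeros((600,800,3),np.uint8)
o[:250,:750]=cv2.resize(t[190:240,305:455],None,fx=5,fy=5,interpolation=2)
o[250:600,:360]=cv2.resize(t[195:265,225:297],None,fx=5,fy=5,interpolation=2)
o[250:600,370:720]=cv2.resize(s[230:335,150:255],(350,350),interpolation=2)
cv2.imwrite("pics/crop1.png",o)
for nm,lo,hi,box,z in(("orange",(5,90,90),(18,255,255),(230,200,295,225),.118),("white_b",(0,0,150),(179,70,255),(230,200,295,226),.118),("stand",(0,0,120),(179,70,255),(305,185,370,235),.008),("fin",(0,0,150),(179,60,255),(408,190,455,235),.06),("blue",(105,120,60),(125,255,255),(408,190,455,235),.09),("post",(0,0,40),(179,90,120),(405,190,455,240),.01),("rack",(0,0,0),(179,255,60),(225,195,297,265),.008)):
    m=mask(t,lo,hi,box)
    if not m.any(): print(nm,"none"); continue
    r=rect(m); bp=cv2.boxPoints(r); print(nm,cen(m),r); print("  ",onz("top",cen(m)[0],z).round(4),[onz("top",p,z)[:2].round(4).tolist() for p in bp])
E
python3 m1.py
```

```text
orange (array([248.58974359, 211.64102564]), 39) ((248.5882568359375, 211.64706420898438), (9.216353416442871, 3.8805696964263916), 14.03624439239502)
   [0.5437 0.2948 0.118 ] [[0.541, 0.3104], [0.5529, 0.3079], [0.5465, 0.2793], [0.5345, 0.2819]]
white_b (array([262.23728814, 214.81355932]), 118) ((259.35296630859375, 214.0882568359375), (44.38401794433594, 3.395498275756836), 14.03624439239502)
   [0.5346 0.2514 0.118 ] [[0.5471, 0.3304], [0.5576, 0.3282], [0.5264, 0.1909], [0.516, 0.1932]]
stand (array([338.07441531, 209.28915663]), 1411) ((338.13751220703125, 209.28164672851562), (29.93507957458496, 47.24852752685547), 82.40535736083984)
   [0.5666 0.0095 0.008 ] [[0.6049, 0.0964], [0.6296, -0.0627], [0.5287, -0.0774], [0.5041, 0.0807]]
fin (array([434.52173913, 213.89130435]), 46) ((434.123291015625, 213.6712188720703), (21.535572052001953, 2.5749053955078125), 20.556045532226562)
   [ 0.5537 -0.3043  0.06  ] [[0.5621, -0.2687], [0.5701, -0.2716], [0.5467, -0.3372], [0.5388, -0.3343]]
blue (array([431.65, 210.4 ]), 120) ((430.95001220703125, 210.65000915527344), (12.965337753295898, 15.17893123626709), 18.434947967529297)
   [ 0.5623 -0.2878  0.09  ] [[0.5444, -0.2583], [0.591, -0.2737], [0.5786, -0.313], [0.5321, -0.2975]]
post (array([430.45654994, 215.5304799 ]), 771) ((430.4500427246094, 215.15000915527344), (32.57145690917969, 32.25522994995117), 18.43494987487793)
   [ 0.5519 -0.3027  0.01  ] [[0.5174, -0.2336], [0.622, -0.2679], [0.5891, -0.3721], [0.485, -0.3373]]
rack (array([261.74822501, 229.9295467 ]), 1831) ((259.4706115722656, 229.11767578125), (48.50712203979492, 49.477264404296875), 14.03624439239502)
   [0.491  0.2665 0.008 ] [[0.4303, 0.3721], [0.5941, 0.3378], [0.5573, 0.176], [0.3945, 0.2118]]
```

View pics/crop1.png

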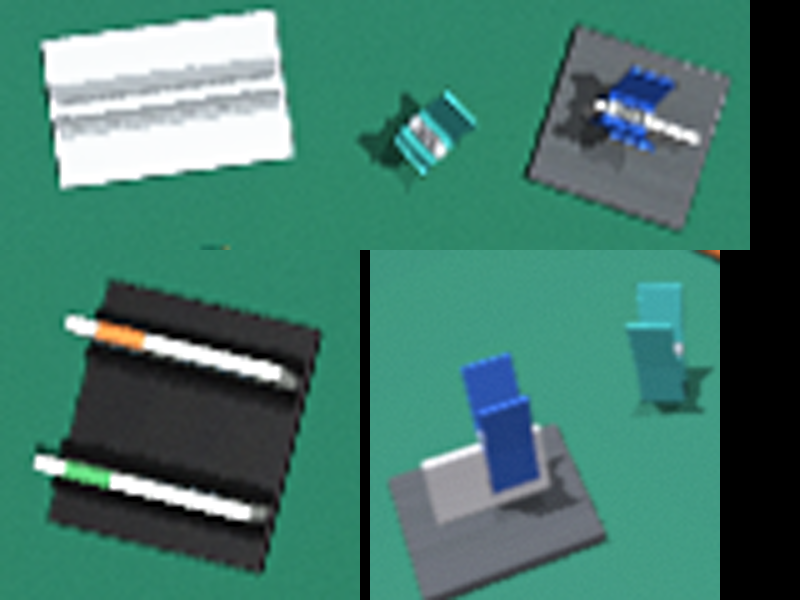

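The crop confirms both targets. The white board with the orange mark is in the far slot, crop (120,335). The blue clip is on its fin, crop (635,110), and is distinct from the teal clip. I'll plan the approach above the board.

```bash
cat > plan.py <<'E'
# plan.py x y z yaw n : n calls from the present pose, tool-frame mm + rad
import sys
from h import *
x,y,z,yaw=map(float,sys.argv[1:5]); n=int(sys.argv[5])
s=state(); p=np.array(s["tool_pos"]); w=s["tool_rot"][2]
dy=(yaw-w+np.pi)%(2*np.pi)-np.pi
if abs(dy)>np.pi/2: dy-=np.sign(dy)*np.pi
d=(np.array([x,y,z])-p)/n*1000
print("at",p.round(4),"yaw",round(w,4),"t",round(s["clock"],2),"j6",s["joint_pos"][5].round(3),"F",np.round(s["wrist_force"],1),"grip",round(s["grip_force"],1),round(s["gripper_width"],3))
for i in range(n):
    a=w+dy*i/n; tx=np.array([np.cos(a),np.sin(a),0]); ty=np.array([np.sin(a),-np.cos(a),0])
    print([round(float(v),1) for v in(tx@d,ty@d,-d[2])],round(-dy/n,3))
E
python3 plan.py 0.5365 0.262 0.20 1.356 3
python3 - <<'E'
from h import *
for u in((430.6,212.4),): print(onz("top",u,.065))
print(proj("scene",(.5364,.2606,.118)),proj("scene",(.5437,.2948,.118)))
E
```

```text
at [0.1812 0.6501 0.2416] yaw 2.8697 t 0.1 j6 -0.038 F [ 0.8 -0.2 -0.1] grip 0.0 1.002
[-148.8, -92.8, 13.9] 0.505
[-175.1, -9.3, 13.9] 0.505
[-157.8, 76.5, 13.9] 0.505
[ 0.55792976 -0.29033177  0.065     ]
[352.39120457 168.67615797] [361.86684877 165.55331611]
```

>>> drive_tool(
  moves=[
    [[-149,-93,14,0.505],[-149,-93,14,0.505],[-149,-93,14,0.505],[-149,-93,14,0.505],[-149,-93,14,0.505]],
  ],
  claw=60,
)

```text
clock: 0.52
tool_pos: [0.3026, 0.517, 0.2276]
tool_rot: [-3.141, 0.001, 2.354]
wrist_force: [-1.0, 0.3, 0.4]
gripper_width: 0.702
grip_force: 0.0
```

>>> drive_tool(
  moves=[
    [[-175,-9,14,0.505],[-175,-9,14,0.505],[-175,-9,14,0.505],[-175,-9,14,0.505],[-175,-9,14,0.505]],
  ],
)

```text
clock: 0.93
tool_pos: [0.421, 0.3879, 0.2135]
tool_rot: [-3.141, 0.001, 1.849]
wrist_force: [0.6, 0.4, -0.2]
gripper_width: 0.699
grip_force: 0.0
```

>>> drive_tool(
  moves=[
    [[-158,76,14,0.505],[-158,76,14,0.505],[-158,76,14,0.505],[-158,76,14,0.505],[-158,76,14,0.505]],
  ],
)

```text
clock: 1.35
tool_pos: [0.5387, 0.258, 0.1992]
tool_rot: [-3.141, 0.002, 1.345]
wrist_force: [0.3, 0.1, -1.1]
gripper_width: 0.705
grip_force: 0.0
```

```bash
python3 plan.py 0.5365 0.262 0.085 1.356 1
python3 - <<'E'
from h import *
s=cv2.imread("pics/scene0.png")
m=mask(s,(5,120,120),(18,255,255),(345,150,380,195)); print(cen(m)[0],cv2.boundingRect(m))
v,u=np.nonzero(m); print([(int(r),int(u[v==r].min()),int(u[v==r].max())) for r in range(v.min(),v.max()+1)])
E
```

```text
at [0.5387 0.258  0.1992] yaw 1.3446 t 1.35 j6 0.631 F [ 0.3  0.1 -1.1] grip 0.0 0.705
[3.4, -3.1, 114.2] -0.011
[363.875      166.48611111] (359, 150, 18, 25)Traceback (most recent call last):
  File "<stdin>", line 4, in <module>
    return umr_minimum(a, axis, None, out, keepdims, initial, where)
ValueError: zero-size array to reduction operation minimum which has no identity
```

>>> drive_tool(
  moves=[
    [[3,-3,30,-0.01],[3,-3,60,-0.01],[3,-3,90,-0.01],[3,-3,114,-0.01],[3,-3,114,-0.01]],
  ],
  claw=50,
)

```text
clock: 1.77
tool_pos: [0.5315, 0.2646, 0.0808]
tool_rot: [-3.136, 0.004, 1.366]
wrist_force: [-0.0, -0.6, -1.4]
gripper_width: 0.58
grip_force: 0.0
```

```bash
python3 plan.py 0.5365 0.262 0.085 1.356 1
python3 - <<'E'
from h import *
t=get_image("top");s=get_image("scene")
o=np.zeros((400,800,3),np.uint8)
o[:,:400]=cv2.resize(t[180:260,220:300],(400,400),interpolation=2);o[:,400:]=cv2.resize(s[120:220,290:390],(400,400),interpolation=2)
cv2.imwrite("pics/c2.png",o)
E
```

```text
at [0.5315 0.2646 0.0808] yaw 1.3661 t 1.77 j6 0.624 F [-0.  -0.6 -1.4] grip 0.0 0.58
[-1.6, 5.4, -4.2] 0.01
```

View pics/c2.png

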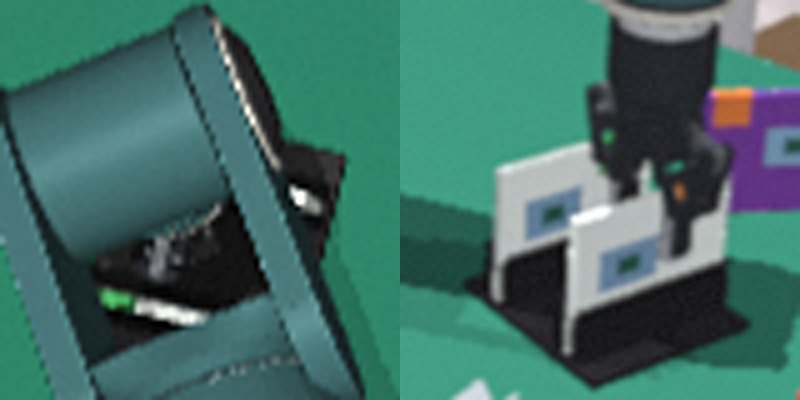

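The fingers straddle the orange-marked board, roughly at its middle. I'll let the arm settle before closing.

>>> drive_tool(
  moves=[
    [[0,0,0,0],[0,0,0,0],[0,0,0,0]],
  ],
)

```text
clock: 2.12
tool_pos: [0.5345, 0.2657, 0.0881]
tool_rot: [3.14, -0.001, 1.365]
wrist_force: [-0.2, 0.1, -0.2]
gripper_width: 0.581
grip_force: 0.0
```

```bash
python3 plan.py 0.5365 0.262 0.085 1.356 1
```

```text
at [0.5345 0.2657 0.0881] yaw 1.3651 t 2.12 j6 0.624 F [-0.2  0.1 -0.2] grip 0.0 0.581
[-3.2, 2.7, 3.1] 0.009
```

>>> drive_tool(
  moves=[
    [[-3,2,4,0.01],[-3,2,4,0.01],[-3,2,4,0.01],[-3,2,4,0.01],[-3,2,4,0.01]],
  ],
)

```text
clock: 2.53
tool_pos: [0.5352, 0.262, 0.0824]
tool_rot: [3.142, -0.0, 1.355]
wrist_force: [0.6, 1.1, 0.2]
gripper_width: 0.583
grip_force: 0.0
```

>>> drive_tool(
  moves=[
    [[0,0,0,0],[0,0,0,0],[0,0,0,0],[0,0,0,0],[0,0,0,0]],
  ],
  claw=0,
  force=40,
)

```text
clock: 2.95
tool_pos: [0.5352, 0.262, 0.0824]
tool_rot: [3.142, -0.0, 1.355]
wrist_force: [0.5, 0.7, 0.9]
gripper_width: 0.092
grip_force: 40.3
```

>>> drive_tool(
  moves=[
    [[0,0,0,0],[0,0,0,0],[0,0,0,0],[0,0,0,0],[0,0,0,0]],
  ],
)

```text
clock: 3.37
tool_pos: [0.5353, 0.262, 0.0824]
tool_rot: [3.141, -0.0, 1.355]
wrist_force: [0.4, -0.6, 2.6]
gripper_width: 0.093
grip_force: 40.3
```

>>> drive_tool(
  moves=[
    [[0,0,-12,0],[0,0,-24,0],[0,0,-38,0],[0,0,-54,0],[0,0,-70,0]],
  ],
)

```text
clock: 3.78
tool_pos: [0.5353, 0.262, 0.1546]
tool_rot: [3.141, -0.001, 1.355]
wrist_force: [0.3, 0.1, -1.4]
gripper_width: 0.09
grip_force: 40.0
```

>>> drive_tool(
  moves=[
    [[0,0,-20,0],[0,0,-40,0],[0,0,-60,0],[0,0,-60,0],[0,0,-60,0]],
  ],
)

```text
clock: 4.2
tool_pos: [0.5356, 0.2622, 0.2145]
tool_rot: [3.139, -0.002, 1.355]
wrist_force: [1.1, 0.1, -2.8]
gripper_width: 0.09
grip_force: 40.1
```

```bash
python3 plan.py 0.567 0.011 0.212 1.72 2
python3 - <<'E'
from h import *
s=get_image("scene");cv2.imwrite("pics/lift.png",s)
E
```

```text
at [0.5356 0.2622 0.2145] yaw 1.3549 t 4.2 j6 0.628 F [ 1.1  0.1 -2.8] grip 40.1 0.09
[-119.3, 42.3, 1.3] -0.183
[-125.0, 19.9, 1.3] -0.183
```

View pics/lift.png

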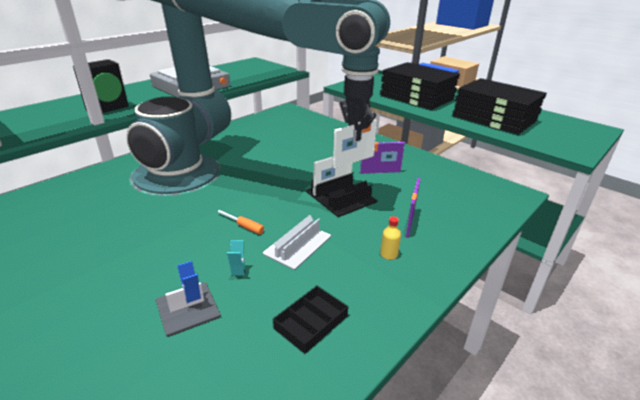

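The scene view shows the board held clear of the rack at (350,150), with the spare still in its slot. Next I'll carry it over the stand.

>>> drive_tool(
  moves=[
    [[-30,10,0,-0.05],[-60,21,0,-0.1],[-90,32,0,-0.15],[-119,42,0,-0.183],[-119,42,0,-0.183]],
  ],
)

```text
clock: 4.67
tool_pos: [0.5507, 0.1327, 0.2113]
tool_rot: [-3.14, 0.002, 1.537]
wrist_force: [-1.0, -0.1, -2.1]
gripper_width: 0.086
grip_force: 40.0
```

>>> drive_tool(
  moves=[
    [[-30,5,0,-0.05],[-60,10,0,-0.1],[-100,16,0,-0.15],[-125,20,0,-0.183],[-125,20,0,-0.183]],
  ],
)

```text
clock: 5.08
tool_pos: [0.5665, 0.0075, 0.2112]
tool_rot: [-3.14, 0.001, 1.72]
wrist_force: [-0.6, 0.6, -2.0]
gripper_width: 0.094
grip_force: 40.0
```

>>> drive_tool(
  moves=[
    [[0,0,0,0],[0,0,0,0],[0,0,0,0]],
  ],
)

```text
clock: 5.33
tool_pos: [0.5664, 0.0121, 0.2119]
tool_rot: [-3.141, -0.0, 1.721]
wrist_force: [0.3, 0.3, -1.7]
gripper_width: 0.087
grip_force: 40.0
```

```bash
python3 plan.py 0.567 0.011 0.128 1.72 1
python3 - <<'E'
from h import *
s=get_image("scene")
cv2.imwrite("pics/above.png",cv2.resize(s[110:290,220:380],(640,720),interpolation=2)[:600])
s0=cv2.imread("pics/scene0.png")
# slot ends expected at the lip mouth in the scene picture
for n in("scene",):
  R=np.array([[np.cos(.15),-np.sin(.15)],[np.sin(.15),np.cos(.15)]])
  for yy in(-.075,.075):
    print([ (proj(n,[*(np.array([.567,.0095])+R@[xx,yy]),.048])).round(1) for xx in(-.014,.014)])
E
```

```text
at [0.5664 0.0121 0.2119] yaw 1.7212 t 5.33 j6 -0.174 F [ 0.3  0.3 -1.7] grip 40.0 0.087
[-1.1, 0.5, 83.9] 0.001
[array([273.3, 244. ]), array([282.5, 248.4])]
[array([309.7, 215.3]), array([318.4, 218.9])]
```

View pics/above.png

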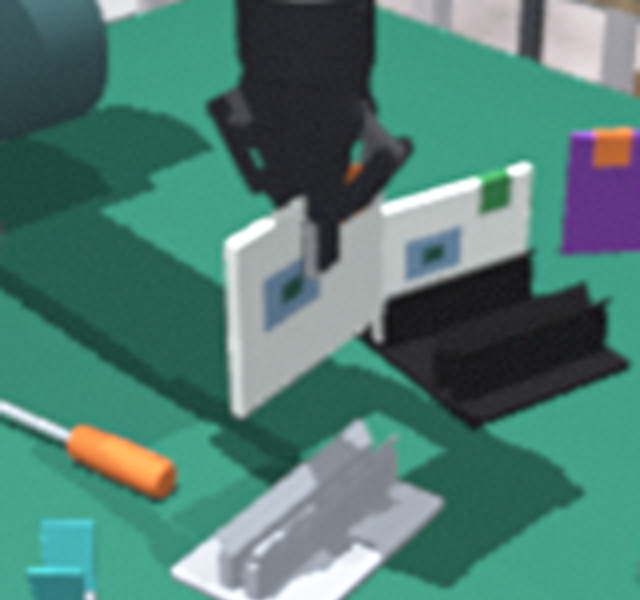

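The board hangs upright over the stand, with its bottom edge at crop (240,415) to (385,330). The stand's slot ends match my prediction at about (278,247) and (314,217) in the full picture. Lowering now.

>>> drive_tool(
  moves=[
    [[-1,0.5,20,0],[-1,0.5,40,0],[-1,0.5,60,0],[-1,0.5,80,0],[-1,0.5,80,0]],
  ],
)

```text
clock: 5.8
tool_pos: [0.5656, 0.0112, 0.1282]
tool_rot: [-3.136, -0.001, 1.722]
wrist_force: [-0.6, -0.2, -2.3]
gripper_width: 0.092
grip_force: 39.9
```

>>> drive_tool(
  moves=[
    [[0,0,5,0],[0,0,10,0],[0,0,15,0],[0,0,20,0],[0,0,20,0]],
  ],
)

```text
clock: 6.22
tool_pos: [0.567, 0.0103, 0.1117]
tool_rot: [-3.141, -0.0, 1.721]
wrist_force: [-0.2, -0.3, -0.9]
gripper_width: 0.088
grip_force: 40.0
```

>>> drive_tool(
  moves=[
    [[0,0,3,0],[0,0,6,0],[0,0,9,0],[0,0,12,0],[0,0,12,0]],
  ],
)

```text
clock: 6.63
tool_pos: [0.567, 0.0102, 0.0995]
tool_rot: [-3.141, -0.0, 1.721]
wrist_force: [-0.5, -1.4, -2.0]
gripper_width: 0.086
grip_force: 40.0
```

>>> drive_tool(
  moves=[
    [[0,0,3,0],[0,0,6,0],[0,0,9,0],[0,0,12,0],[0,0,12,0]],
  ],
)

```text
clock: 7.05
tool_pos: [0.567, 0.0103, 0.0875]
tool_rot: [-3.141, -0.0, 1.721]
wrist_force: [-1.6, 0.5, -2.6]
gripper_width: 0.088
grip_force: 39.9
```

>>> drive_tool(
  moves=[
    [[0,0,2,0],[0,0,4,0],[0,0,5,0],[0,0,5,0]],
  ],
)

```text
clock: 7.38
tool_pos: [0.5671, 0.0103, 0.083]
tool_rot: [-3.141, -0.0, 1.721]
wrist_force: [-3.9, -0.4, -2.5]
gripper_width: 0.086
grip_force: 40.0
```

>>> drive_tool(
  moves=[
    [[0,0,1,0],[0,0,1,0]],
  ],
)

```text
clock: 7.55
tool_pos: [0.5672, 0.0103, 0.0824]
tool_rot: [3.142, -0.0, 1.721]
wrist_force: [-3.9, -0.4, 0.1]
gripper_width: 0.092
grip_force: 40.3
```

>>> drive_tool(
  moves=[
    [[0,0,1,0],[0,0,1,0],[0,0,1,0],[0,0,1,0],[0,0,1,0]],
  ],
  claw=40,
)

```text
clock: 7.97
tool_pos: [0.5674, 0.0102, 0.0814]
tool_rot: [3.141, 0.0, 1.721]
wrist_force: [1.0, 0.5, 0.4]
gripper_width: 0.469
grip_force: 0.0
```

>>> drive_tool(
  moves=[
    [[0,0,-20,0],[0,0,-50,0],[0,0,-80,0],[0,0,-110,0],[0,0,-130,0]],
  ],
)

```text
clock: 8.38
tool_pos: [0.5677, 0.0103, 0.2146]
tool_rot: [3.139, 0.0, 1.721]
wrist_force: [-0.4, -0.1, 0.1]
gripper_width: 0.468
grip_force: 0.0
```

```bash
python3 plan.py 0.556 -0.296 0.22 1.256 2
```

```text
at [0.5677 0.0103 0.2146] yaw 1.7208 t 8.38 j6 -0.177 F [-0.4 -0.1  0.1] grip 0.0 0.468
[-150.5, -28.6, -2.7] 0.232
[-153.1, 6.8, -2.7] 0.232
```

>>> drive_tool(
  moves=[
    [[-37,-7,0,0.06],[-75,-14,0,0.12],[-112,-21,0,0.18],[-150,-28,0,0.232],[-150,-28,0,0.232]],
  ],
  claw=75,
)

```text
clock: 8.8
tool_pos: [0.5614, -0.1474, 0.2112]
tool_rot: [3.142, 0.002, 1.482]
wrist_force: [1.2, 0.6, 0.3]
gripper_width: 0.877
grip_force: 0.0
```

```bash
cat > m2.py <<'E'
from h import *
s=cv2.imread("pics/scene0.png");t=get_image("top");s2=get_image("scene")
a=-.315;x=np.array([np.cos(a),np.sin(a)]);y=np.array([-x[1],x[0]]);c=np.array([.5585,-.2905])
for X in(-.0235,.0235):
  for Y in(-.015,.015): print(X,Y,[proj(n,[*(c+x*X+y*Y),.11]).round(1) for n in("scene","top")])
o=np.zeros((600,800,3),np.uint8)
o[:,:400]=cv2.resize(s[250:310,165:205],(400,600),interpolation=2)
o[:300,400:]=cv2.resize(t[185:237,305:374+9],(400,300),interpolation=2)
o[300:,400:]=cv2.resize(s2[170:270,250:350+33],(400,300),interpolation=2)
cv2.imwrite("pics/c3.png",o)
E
python3 m2.py
```

```text
-0.0235 -0.015 [array([174.9, 264. ]), array([436.3, 219.7])]
-0.0235 0.015 [array([189.9, 259.5]), array([427.2, 216.6])]
0.0235 -0.015 [array([180.5, 278.4]), array([440.8, 205.7])]
0.0235 0.015 [array([196. , 273.4]), array([431.8, 202.6])]
```

View pics/c3.png

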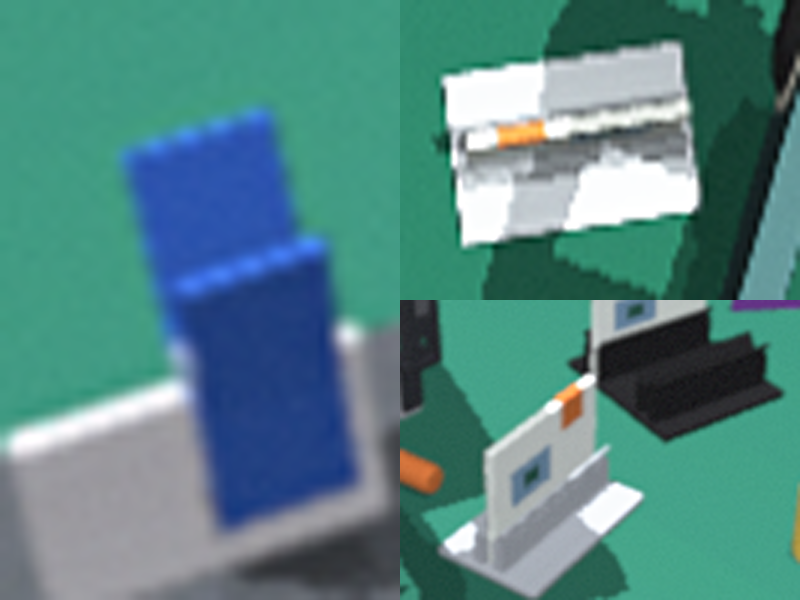

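The board stands fully down in the stand, with the mark at top (325,208). In the scene view the blue clip's tail tops sit at (178,265), (192,261), (182,279) and (197,274), about 2 px right of my prediction. I'll shift the estimate slightly and move above the clip.

```bash
python3 plan.py 0.5593 -0.2895 0.16 1.256 1
```

```text
at [ 0.5618 -0.1435  0.2112] yaw 1.4865 t 8.9 j6 -0.21 F [ 0.9  0.8 -1.1] grip 0.0 0.876
[-145.7, 9.8, 51.2] 0.231
```

>>> drive_tool(
  moves=[
    [[-37,2,13,0.06],[-75,5,26,0.12],[-112,7,39,0.18],[-146,10,45,0.231],[-146,10,51,0.231]],
  ],
)

```text
clock: 9.32
tool_pos: [0.5597, -0.2921, 0.1592]
tool_rot: [-3.141, 0.001, 1.253]
wrist_force: [-0.5, -0.2, 0.1]
gripper_width: 0.877
grip_force: 0.0
```

>>> drive_tool(
  moves=[
    [[0,0,0,0],[0,0,0,0],[0,0,0,0]],
  ],
)

```text
clock: 9.57
tool_pos: [0.5605, -0.2872, 0.1609]
tool_rot: [3.141, -0.0, 1.26]
wrist_force: [-0.5, 0.1, 0.2]
gripper_width: 0.877
grip_force: 0.0
```

```bash
python3 plan.py 0.5593 -0.2895 0.085 1.256 1
python3 - <<'E'
from h import *
s=get_image("scene");cv2.imwrite("pics/c4.png",cv2.resize(s[200:330,130:250],(552,598),interpolation=2))
for yy in(-.004,.004):print(proj("scene",(.5593,-.2895,.15)))
E
```

```text
at [ 0.5605 -0.2872  0.1609] yaw 1.26 t 9.57 j6 -0.203 F [-0.5  0.1  0.2] grip 0.0 0.877
[-2.6, -0.4, 75.9] 0.004
[182.74681106 253.00217037]
[182.74681106 253.00217037]
```

View pics/c4.png

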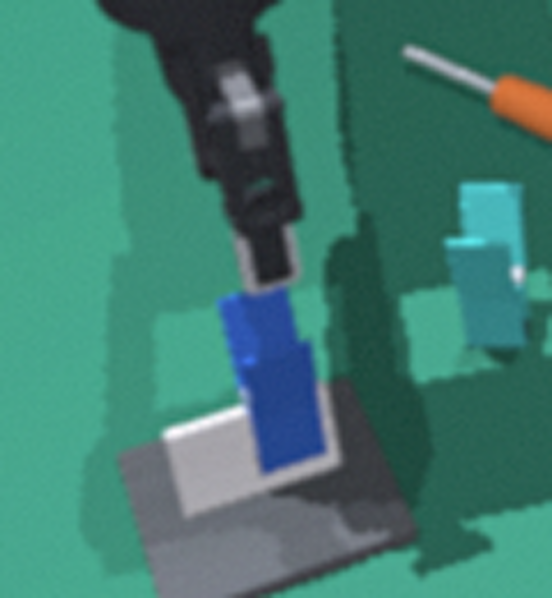

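The fingers are centred over the blue clip, with the near finger tip at crop (270,280) above the tail at (280,350). Descending and squeezing.

>>> drive_tool(
  moves=[
    [[-2,0,20,0],[-2,0,40,0],[-2,0,60,0],[-2,0,75,0],[-2,0,75,0]],
  ],
)

```text
clock: 10.03
tool_pos: [0.5586, -0.2891, 0.0825]
tool_rot: [-3.138, -0.001, 1.259]
wrist_force: [0.0, -0.5, -1.1]
gripper_width: 0.88
grip_force: 0.0
```

>>> drive_tool(
  moves=[
    [[0,0,0,0],[0,0,0,0],[0,0,0,0]],
  ],
  claw=60,
)

```text
clock: 10.28
tool_pos: [0.56, -0.2906, 0.0869]
tool_rot: [3.14, 0.0, 1.258]
wrist_force: [0.6, 1.0, 0.4]
gripper_width: 0.7
grip_force: 0.0
```

```bash
python3 plan.py 0.5593 -0.2895 0.085 1.256 1
```

```text
at [ 0.56   -0.2906  0.0869] yaw 1.2581 t 10.28 j6 -0.206 F [0.6 1.  0.4] grip 0.0 0.7
[0.9, -1.0, 1.9] 0.002
```

>>> drive_tool(
  moves=[
    [[0,0,2,0],[0,0,2,0],[0,0,2,0],[0,0,2,0],[0,0,2,0]],
  ],
  claw=0,
  force=26,
)

```text
clock: 10.7
tool_pos: [0.56, -0.2908, 0.0845]
tool_rot: [3.139, 0.0, 1.258]
wrist_force: [1.7, -0.8, 5.9]
gripper_width: 0.299
grip_force: 29.1
```

>>> drive_tool(
  moves=[
    [[0,0,0,0],[0,0,0,0],[0,0,0,0],[0,0,0,0],[0,0,0,0]],
  ],
)

```text
clock: 11.12
tool_pos: [0.56, -0.2909, 0.0845]
tool_rot: [3.139, 0.0, 1.258]
wrist_force: [2.2, -0.1, 6.0]
gripper_width: 0.292
grip_force: 29.1
```

>>> drive_tool(
  moves=[
    [[0,0,0,0],[0,0,0,0],[0,0,0,0]],
  ],
)

```text
clock: 11.37
tool_pos: [0.56, -0.2909, 0.0845]
tool_rot: [3.139, 0.0, 1.258]
wrist_force: [1.1, -0.9, 6.3]
gripper_width: 0.294
grip_force: 29.1
```

>>> drive_tool(
  moves=[
    [[0,0,-8,0],[0,0,-18,0],[0,0,-30,0],[0,0,-42,0],[0,0,-55,0]],
  ],
)

```text
clock: 11.78
tool_pos: [0.5594, -0.2905, 0.14]
tool_rot: [3.141, 0.0, 1.258]
wrist_force: [-0.4, -0.9, -1.0]
gripper_width: 0.291
grip_force: 28.2
```

>>> drive_tool(
  moves=[
    [[0,0,-20,0],[0,0,-40,0],[0,0,-60,0],[0,0,-80,0],[0,0,-80,0]],
  ],
)

```text
clock: 12.2
tool_pos: [0.5603, -0.291, 0.2242]
tool_rot: [3.136, 0.001, 1.258]
wrist_force: [-0.2, 0.7, 0.0]
gripper_width: 0.293
grip_force: 28.2
```

```bash
cat > m3.py <<'E'
from h import *
t=get_image("top");s=get_image("scene")
m=mask(t,(5,90,90),(18,255,255),(308,195,345,220)); r=rect(m); print("orange",cen(m)[0],onz("top",cen(m)[0],.118).round(4))
m=mask(t,(0,0,120),(179,70,255),(305,185,370,235)); bp=cv2.boxPoints(rect(m)); print([onz("top",p,.008)[:2].round(4).tolist() for p in bp])
o=np.zeros((600,800,3),np.uint8)
o[:,:400]=cv2.resize(s[150:300,150:250],(400,600),interpolation=2)
o[:300,400:]=cv2.resize(t[185:237,305:374+9],(400,300),interpolation=2)
cv2.imwrite("pics/c5.png",o)
np.save("t5.npy",t);np.save("s5.npy",s)
E
python3 m3.py; python3 plan.py .575 .045 .225 1.72 2
```

```text
orange [328.08695652 208.13043478] [0.5602 0.0443 0.118 ]
[[0.6048, 0.0965], [0.63, -0.0634], [0.529, -0.0783], [0.504, 0.0805]]
at [ 0.5596 -0.2906  0.2198] yaw 1.2578 t 12.3 j6 -0.206 F [ 0.5  0.6 -0.7] grip 28.2 0.291
[162.0, -44.3, -2.6] -0.231
[167.9, -6.0, -2.6] -0.231
```

View pics/c5.png

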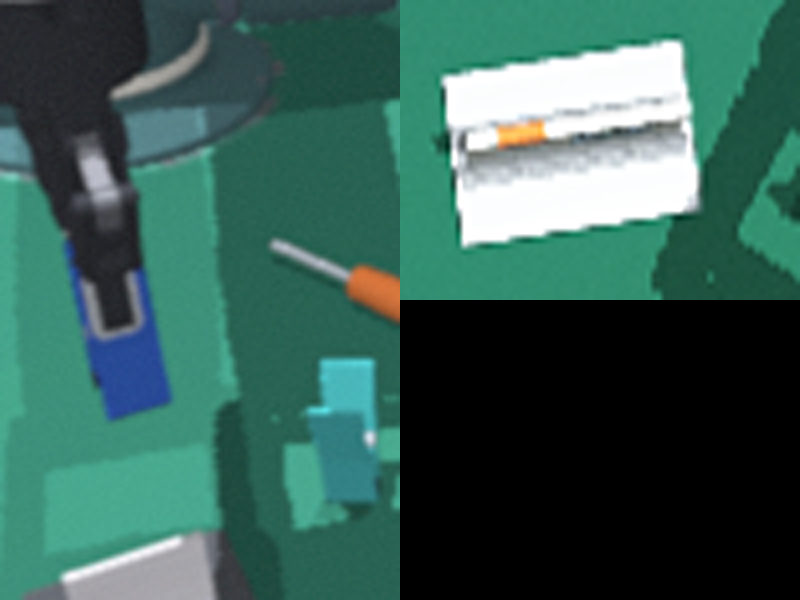

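The clip is lifted and gaping. In the top view the board's mark is at (328.1,208.1), which gives (0.560, 0.044). Carrying the clip over the mark at height.

```bash
python3 plan.py .5605 .044 .22 1.722 2
```

```text
at [ 0.5596 -0.2906  0.2198] yaw 1.2578 t 12.3 j6 -0.206 F [ 0.5  0.6 -0.7] grip 28.2 0.291
[159.3, -51.1, -0.1] -0.232
[166.8, -13.1, -0.1] -0.232
```

>>> drive_tool(
  moves=[
    [[38,-12,0,-0.058],[78,-25,0,-0.116],[118,-38,0,-0.174],[159,-51,0,-0.232],[159,-51,0,-0.232]],
  ],
)

```text
clock: 12.72
tool_pos: [0.5593, -0.1182, 0.2177]
tool_rot: [-3.141, -0.002, 1.497]
wrist_force: [-0.9, -0.7, -0.5]
gripper_width: 0.292
grip_force: 28.2
```

>>> drive_tool(
  moves=[
    [[40,-3,0,-0.058],[80,-6,0,-0.116],[120,-9,0,-0.174],[150,-12,0,-0.22],[167,-13,0,-0.232]],
  ],
)

```text
clock: 13.13
tool_pos: [0.5596, 0.047, 0.2175]
tool_rot: [-3.14, -0.001, 1.727]
wrist_force: [0.8, -0.2, -1.2]
gripper_width: 0.296
grip_force: 28.2
```

>>> drive_tool(
  moves=[
    [[0,0,0,0],[0,0,0,0],[0,0,0,0],[0,0,0,0]],
  ],
)

```text
clock: 13.47
tool_pos: [0.5603, 0.0431, 0.218]
tool_rot: [-3.141, 0.0, 1.721]
wrist_force: [0.2, -0.9, -0.9]
gripper_width: 0.293
grip_force: 28.2
```

```bash
python3 plan.py .5605 .044 .166 1.722 1
python3 - <<'E'
from h import *
s=get_image("scene");np.save("s6.npy",s)
cv2.imwrite("pics/c6.png",cv2.resize(s[120:240,260:360],(500,600),interpolation=2))
p=state()["tool_pos"]; print("pin,mouth pred",proj("scene",p-[0,0,.0195]),proj("scene",p-[0,0,.0615]))
E
```

```text
at [0.5603 0.0431 0.218 ] yaw 1.7205 t 13.47 j6 -0.118 F [ 0.2 -0.9 -0.9] grip 28.2 0.293
[0.9, 0.3, 52.0] -0.001
pin,mouth pred [304.28557474 172.61131248] [304.32306026 187.84771011]
```

View pics/c6.png

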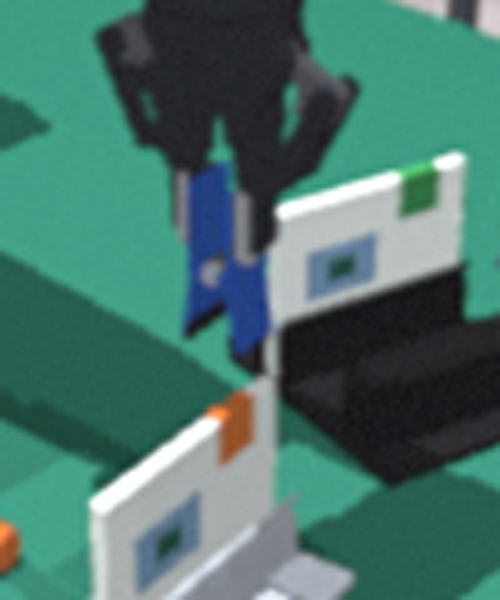

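Run:
```python
from h import *
p=np.array(state()["tool_pos"]); y=np.array([-np.sin(.15),np.cos(.15),0]);x=np.array([np.cos(.15),np.sin(.15),0])
print("pin near end",proj("scene",p-[0,0,.0195]-.015*y))
print("mouth near end",[proj("scene",p-[0,0,.0615]-.015*y+k*x).round(1) for k in(-.0135,-.012,.012,.0135)])
for m in((.5603,.044,.118),(.5585,.044,.118),(.562,.044,.118)): 
  m=np.array(m); print("mark",[proj("scene",m+a*y+b*x).round(1) for a,b in((0,0),(-.015,-.004),(-.015,.004),(.015,-.004),(.015,.004))], proj("scene",m-.105*y+.004*x))
s=np.load("s6.npy")
k=mask(s,(4,110,110),(20,255,255),(295,190,318,222)); v,u=np.nonzero(k); print(cen(k)[0]); print([(int(r),int(u[v==r].min()),int(u[v==r].max())) for r in np.unique(v)])
k=mask(s,(105,120,50),(125,255,255),(290,145,318,200)); v,u=np.nonzero(k); print([(int(r),int(u[v==r].min()),int(u[v==r].max())) for r in np.unique(v)])
```

```text
pin near end [300.50767864 175.08442917]
mouth near end [array([296.1, 188.7]), array([296.6, 188.9]), array([304.7, 192. ]), array([305.2, 192.1])]
mark [array([304.6, 201.1]), array([299.7, 203.2]), array([302.3, 204.3]), array([306.9, 198. ]), array([309.5, 199. ])] [279.02621046 221.54702247]
mark [array([304.1, 200.8]), array([299.2, 203. ]), array([301.8, 204. ]), array([306.4, 197.7]), array([308.9, 198.7])] [278.49698753 221.22912475]
mark [array([305.1, 201.3]), array([300.2, 203.5]), array([302.8, 204.5]), array([307.3, 198.2]), array([309.9, 199.2])] [279.52708126 221.84788942]
[306.09859155 204.30985915]
[(199, 306, 309), (200, 305, 309), (201, 302, 309), (202, 301, 309), (203, 303, 309), (204, 304, 309), (205, 305, 309), (206, 304, 309), (207, 304, 309), (208, 304, 309), (209, 304, 307), (210, 304, 306), (211, 304, 305)]
[(153, 302, 304), (154, 300, 304), (155, 298, 304), (156, 298, 304), (157, 298, 304), (158, 298, 305), (159, 298, 305), (160, 298, 305), (161, 298, 305), (162, 298, 305), (163, 298, 305), (164, 298, 305), (165, 298, 305), (166, 298, 305), (167, 298, 305), (168, 298, 305), (169, 298, 305), (170, 298, 305), (171, 298, 306), (172, 298, 312), (173, 298, 312), (174, 298, 312), (175, 298, 312), (176, 298, 312), (177, 298, 312), (178, 298, 312), (179, 298, 312), (180, 298, 312), (181, 298, 312), (182, 298, 312), (183, 297, 313), (184, 297, 313), (185, 297, 313), (186, 297, 312), (187, 306, 312), (188, 306, 311), (189, 307, 310), (190, 307, 309)]
```

The scene crop shows the gaping clip end-on, with its pin at (302,174) and its mouth at about (303,189). The orange mark is below it at (306,200). Alignment is within about 2 mm. Lowering to just above the edge for a closer check.

>>> drive_tool(
  moves=[
    [[1,-0.5,10,0],[1,-0.5,20,0],[1,-0.5,30,0],[1,-0.5,34,0],[1,-0.5,34,0]],
  ],
)

```text
clock: 13.93
tool_pos: [0.5591, 0.0448, 0.1824]
tool_rot: [-3.139, -0.0, 1.722]
wrist_force: [-0.1, 0.9, -0.6]
gripper_width: 0.291
grip_force: 28.2
```

>>> drive_tool(
  moves=[
    [[0,0,0,0],[0,0,0,0],[0,0,0,0]],
  ],
)

```text
clock: 14.18
tool_pos: [0.5599, 0.045, 0.1848]
tool_rot: [3.141, 0.0, 1.722]
wrist_force: [0.3, -0.1, -0.5]
gripper_width: 0.291
grip_force: 28.2
```

```bash
python3 plan.py .5598 .044 .1635 1.722 1
python3 - <<'E'
from h import *
s=get_image("scene");np.save("s7.npy",s)
cv2.imwrite("pics/c7.png",cv2.resize(s[150:220,275:335],(514,600),interpolation=2))
E
```

```text
at [0.5599 0.045  0.1848] yaw 1.7219 t 14.18 j6 -0.116 F [ 0.3 -0.1 -0.5] grip 28.2 0.291
[-0.9, -0.3, 21.3] -0.0
```

View pics/c7.png

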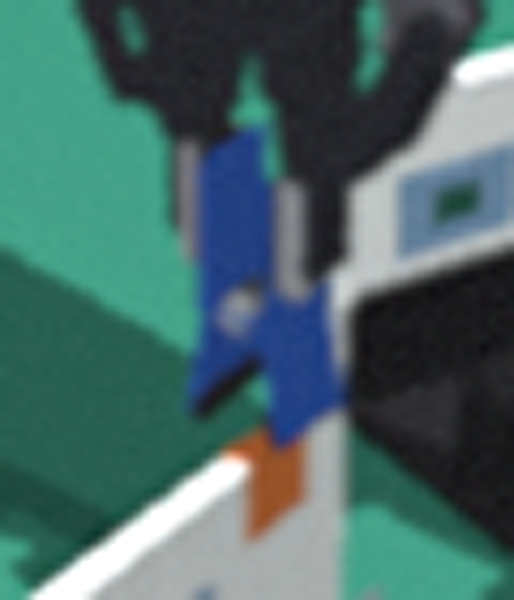

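The jaw tips are at crop (200,410) and (285,440), and they straddle the edge at (238,458) with about 1 mm of offset. The clip sits about 4 mm higher in the fingers than I assumed. Lowering it over the edge slowly.

>>> drive_tool(
  moves=[
    [[-1,-0.8,4,0],[-1,-0.8,8,0],[-1,-0.8,12,0],[-1,-0.8,14,0],[-1,-0.8,14,0]],
  ],
)

```text
clock: 14.65
tool_pos: [0.5588, 0.0438, 0.1695]
tool_rot: [-3.141, -0.0, 1.722]
wrist_force: [0.2, 0.8, -1.1]
gripper_width: 0.292
grip_force: 28.2
```

>>> drive_tool(
  moves=[
    [[0,0,3,0],[0,0,6,0],[0,0,9,0],[0,0,10,0],[0,0,10,0]],
  ],
)

```text
clock: 15.07
tool_pos: [0.5589, 0.0438, 0.1599]
tool_rot: [-3.141, -0.0, 1.722]
wrist_force: [-0.3, 0.5, -0.8]
gripper_width: 0.293
grip_force: 28.2
```

>>> drive_tool(
  moves=[
    [[0,0,0,0],[0,0,0,0],[0,0,0,0],[0,0,0,0]],
  ],
)

```text
clock: 15.4
tool_pos: [0.5591, 0.0438, 0.1605]
tool_rot: [3.141, 0.0, 1.722]
wrist_force: [0.6, -0.4, -0.5]
gripper_width: 0.293
grip_force: 28.2
```

Run:
```python
from h import *
s=get_image("scene");t=get_image("top")
o=np.zeros((600,800,3),np.uint8)
o[:,:500]=cv2.resize(s[160:220,280:330],(500,600),interpolation=2)
o[:300,500:]=cv2.resize(t[175:245,300:370],(300,300),interpolation=2)
cv2.imwrite("pics/c8.png",o); S=state(); p=np.array(S["tool_pos"]); print(p)
y=np.array([-np.sin(.15),np.cos(.15),0]);x=np.array([np.cos(.15),np.sin(.15),0])
f=lambda q:((proj("scene",q)-[280,160]+.5)*10).round()
print("pin near",f(p-[0,0,.0195]-.015*y),"mouth near",f(p-[0,0,.0615]-.015*y),"edge near",f(np.array([.5603,.044,.118])-.015*y))
```

```text
[0.55910675 0.04379271 0.16040779]
pin near [210. 362.] mouth near [212. 506.] edge near [215. 442.]
```

View pics/c8.png

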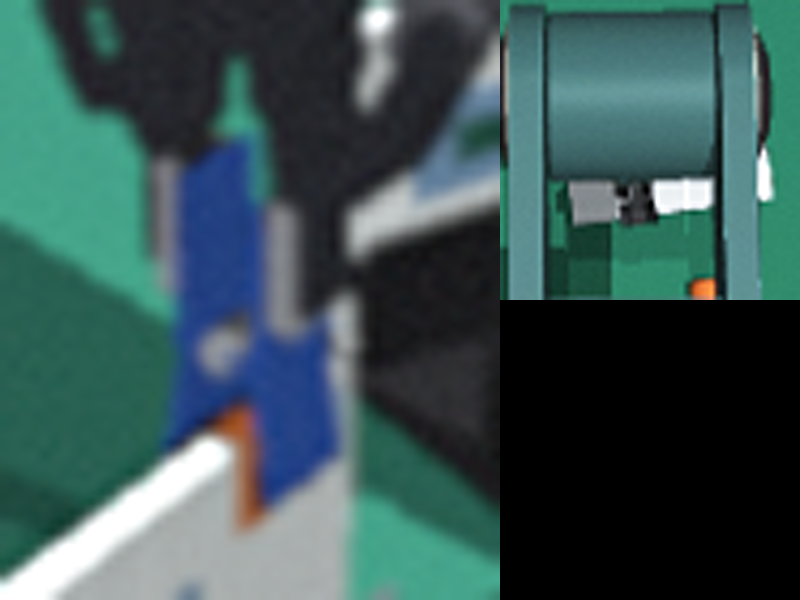

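The edge sits about 25 mm below the pin: pin at crop (222,350), edge centre at (222,437). It is laterally centred, with gaps to both jaws. I'll raise the clip 2 mm for side clearance, settle and hand in.

>>> drive_tool(
  moves=[
    [[0,0,-2,0],[0,0,-2,0],[0,0,-2,0],[0,0,-2,0],[0,0,-2,0]],
  ],
)

```text
clock: 15.92
tool_pos: [0.5591, 0.0438, 0.1623]
tool_rot: [3.142, -0.0, 1.722]
wrist_force: [0.1, -0.4, -0.6]
gripper_width: 0.291
grip_force: 28.2
```

>>> drive_tool(
  moves=[
    [[0,0,0,0],[0,0,0,0],[0,0,0,0],[0,0,0,0],[0,0,0,0]],
  ],
)

```text
clock: 16.33
tool_pos: [0.5591, 0.0438, 0.1623]
tool_rot: [-3.142, 0.0, 1.722]
wrist_force: [0.1, 0.7, -0.1]
gripper_width: 0.294
grip_force: 28.2
```

```bash
python3 -c "
from plant import *
s=state();print(s['tool_pos'],s['wrist_force'],s['grip_force'],s['gripper_width'])
print(job_done())"
```

```text
[0.5590672  0.04379272 0.16230627] [ 0.08980894  0.73786132 -0.09620421] 28.234055042266846 0.2939640072805151
the job is handed in; nothing more can be done
None
```

The job is handed in at about 16.4 s with no verdict returned: the board stands in the stand's slot, and the squeezed clip is held gaping around its top edge at the orange mark, with no contact seen in the last picture or the wrist force.

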